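# Roll the joint rod into the book's hinge groove and hold it down

## Robot

A 6-joint arm with a two-finger parallel gripper is mounted at the origin on the work surface. World frame = base frame: x ahead of the robot, y to its left, z up, the work surface at z = 0. Lengths are in m, angles in rad, forces in N, time in s.
With the tool pointing down it reaches from about 0.3 to 0.775 m from the base axis. Payload 14.6 kg.
Tool frame: the origin (TCP) lies on the centre line of the jaws, within the pads' length; the fingertips stand 19 mm ahead of it and the grasp point (between the pads) is the TCP; z points along the fingers, y is the direction in which the jaws open and shut (so a half turn about z gives the same grasp; the last joint's range is limited). The gripper opens to 94 mm and grips with 3 to 60 N. Pads are 16 mm wide; open, the fingers measure 119 mm over their backs; the gripper's body (75 mm by 177 mm) begins 78 mm behind the grasp point.
Start: joints at [-1.279, 0.3, 1.521, -0, 1.321, -0.067], TCP at [0.193, -0.515, 0.224] pointing down, gripper open.
Joint ranges: [-3.03, 3.03], [-0.79, 2.21], [0.23, 2.52], [-1.04, 4.18], [0, 3.07], [-2.55, 2.55]. Speed limits (rad/s): [2.22, 2.22, 2.57, 3.14, 3.14, 3.14].

## Interface

Orientations are given as [roll, pitch, yaw] about the fixed x, y, z axes, in that order (R = Rz(yaw) Ry(pitch) Rx(roll)).
In Python, from station import ctrl gives the robot as it stands. The module is installed in compiled form; this text tells all that it offers.
- The arm moves only by the shell command python3 -m creep 'ROWS' [FORCE]. ROWS is a JSON object of lists of equal length, an entry for each row: "translation": the shift along the world's x, y, z in mm, a list of three; "yaw": the turn about the world's z in rad; "gripper": the closure in counts, from 0 (fully open) to 255 (shut). A call has 1 to 5 rows; each row is the pose to reach, as a shift and turn from the pose measured when the call began; what a row does not reach only later rows make up. A row lasts 1/12 s, in which the tool goes at most 41.7 mm and 7.16 degrees, less where a joint would pass 70% of its speed; a pose out of reach is approached as far as the arm can. A call with a gripper value outside its range is refused whole. The fingers move at their own pace and stop on an object; FORCE is the grip in N (left out, the last holds). Time passes only in rows, so rows that repeat a pose let the fingers close. It gives the time, the measured TCP pose, the force and the opening at its end, in the units of the state.
- ctrl.get_obs(): the state, without advancing time (a new reading comes with each control period).
- ctrl.camera(name): name is "side" or "top"; returns a dict with "pixels" (420x560x3 uint8, red, green, blue), "depth" (420x560 float32, m along the optical axis (not along the pixel's ray), 0 where there is no reading), "fx", "fy", "cx", "cy" (pixels), "dist" ([k1, k2, p1, p2, k3] as OpenCV has them; the pictures are not rectified), "R" (3x3) and "t" (3): a world point X has camera coordinates R X + t. Camera axes: x right, y down, z forward; pixel columns grow to the right and rows downward; lengths in m; the calibration is good to about 2 mm. A picture is of the moment at which its call begins.
- ctrl.hand_in(): hands the job in, once; it reports no verdict.
The state is a dict: "time_s": time; "qpos": joint angles; "joint_vel": joint speeds; "tau": joint torques, N m; "ee_pos": TCP position; "eef_rot": TCP orientation; "force": force on the tool from outside, world axes, zero at the start; "moment": the same for the moment, N m; "grip_width": finger opening in m.
Only numpy, scipy, OpenCV 4.12 (cv2) and the standard library are available. Lean on these libraries where they do the work, as an engineer would, in place of code of your own. Each camera call takes 0.05 s, during which the arm holds its last target. There are 200 camera calls.

## Task

The book has just been glued into its cover: push the top of the brass rod lying on the front cover with your fingertips so that it rolls across the cover towards the spine and drops into the joint groove, the dark line beside the spine, from end to end. The rod is only ever rolled, not picked up, pinched or dragged, and the book and everything else stay where they are. Finish while still holding the rod down in the groove with a light, steady press of the fingertips.

Things in the scene. Friction and masses are not known exactly. Their poses are not given: they have to be found in the camera images.
- rod: solid brass rod lying on the book's front cover, 12 mm in diameter, 290 mm long, about 0.28 kg; origin at the middle of its axis; its y runs along the rod, within 0.04 rad of the groove's y; x and z turn as it rolls (z up at the start). Starts 50 to 85 mm from the groove. Stays where it is left. Under a fingertip pressing its top with 5 to 25 N it advances half as far as the fingertip
- rod_left (a point): centre of the rod's end face at its own +y end, 145 mm from its middle
- rod_right (a point): centre of the rod's end face at its own -y end, 145 mm from its middle
- book: closed book lying flat, loose, 1.3 kg, front cover up: 260 mm along its y, 205 along x, 30 thick; green cover, cream linen spine. Origin at the middle of its underside; x points across the cover to the spine (roughly away from the robot), z up. Flat cover 30 mm above the origin, x = -100 to 71 mm; then the groove, 71 to 85 mm; then the rounded spine, 85 to 105 mm, as high as the cover
- groove (a point): middle of the joint groove, on its floor: a straight channel along the whole 260 mm of the book beside the spine, 14 mm wide, 3 mm deep, almost black. Axes as the book's: x across it towards the spine, y along it, z up. The seated rod's axis is 6 mm above the floor, its top 9 mm above the cover; a hold of 5 to 30 N near mid-length is right
- groove_head (a point): head end (book +y) of the groove's centre line, on the floor, 130 mm from its middle
- groove_tail (a point): tail end (book -y) of the groove's centre line, on the floor, 130 mm from its middle
- press_board: plywood pressing board under the book, 270 x 330 x 18 mm, fixed to the bench; origin at the middle of its underside
- weight: small steel weight with a knob, 42 mm across and 42 mm high, standing on the cover near the fore-edge to keep the cover shut; leave it; origin at the centre of its underside
- bone_folder: flat bone folder, 19 x 140 x 4 mm, lying on the cover near the fore-edge along the book's y; leave it; origin on its underside near the middle
- spare_rod: a second brass rod just like the first, lying on the bench (not on the book) for the other cover; leave it; origin at the middle of its axis
- glue_pot: white glue pot 86 mm across and 90 mm high with a brush handle standing out to 150 mm, on the bench; origin at the centre of its underside
- awl: awl with a wooden handle, 130 mm long, on the bench; origin under its middle
- thread_spool: wooden thread spool, 42 mm across, 50 mm high, on the bench; origin at the centre of its underside
- hammer: backing hammer, 205 mm long, lying on the bench; origin on the bench under its handle, 30 mm from the head

How it is judged:
By the outcome, as a careful person would: the job done as asked, in the order asked, and still so for the second after the job is handed in, while the arm keeps its last pose, push and grip.
It also fails if it takes over 58 s, if anything falls off the work surface, if the arm or the gripper's body presses on something with over 40 N, if the wrist force passes 120 N, or if a joint passes its speed limit or range.

## Working session

There is one attempt and no reset: what is moved stays moved. The work goes in short steps, Python scripts to look and compute and a shell command to move; the robot and the scene stay as the last step left them, time stands still between calls to the robot, and variables do not carry over. Pictures are saved under pics/ and viewed, about 8 in all and at most 12, crops included, and the job is handed in when it is done.

```bash
mkdir -p pics; cat > h.py <<'E'
import numpy as np,cv2
from station import ctrl
def cam(n,save=None):
    c=ctrl.camera(n)
    c['K']=np.array([[c['fx'],0,c['cx']],[0,c['fy'],c['cy']],[0,0,1.]]);c['R']=np.array(c['R']);c['t']=np.array(c['t']);c['dist']=np.array(c['dist'],float)
    if save: cv2.imwrite('pics/'+save,c['pixels'][:,:,::-1])
    return c
def ray(c,uv,z):
    p=cv2.undistortPoints(np.array(uv,float).reshape(-1,1,2),c['K'],c['dist'])[:,0]
    d=np.c_[p,np.ones(len(p))]@c['R']; o=-c['R'].T@c['t']
    return o+d*((z-o[2])/d[:,2])[:,None]
def proj(c,X):
    return cv2.projectPoints(np.array(X,float),cv2.Rodrigues(c['R'])[0],c['t'],c['K'],c['dist'])[0][:,0]
E
python3 - <<'E'
from h import *
for n in('top','side'):
    c=cam(n,n+'0.png'); print(n,-c['R'].T@c['t'],c['R'][2],c['fx'])
o=ctrl.get_obs();print(o)
E
```

```text
top [ 0.43373141 -0.01149454  1.15496138] [ 0.14495249 -0.02444976 -0.98913648] 413.0909376200931
side [ 0.47445016 -1.07263912  0.91525869] [ 0.08476719  0.77345433 -0.62815836] 504.76679952992254
{'time_s': 0.1, 'qpos': array([-1.27863205e+00,  3.00395976e-01,  1.52148906e+00, -2.26439863e-05,
        1.32067234e+00, -6.66099018e-02]), 'joint_vel': array([-9.58417141e-05, -1.71534499e-04, -7.47231348e-04, -4.30540813e-04,
       -5.94619261e-04, -2.80836671e-04]), 'tau': array([ 9.09553764e-04, -5.32650125e+01, -3.53280580e+01,  7.09305773e-02,
        2.34916754e-02, -3.96792359e-05]), 'ee_pos': array([ 0.19304956, -0.51479535,  0.22396645]), 'eef_rot': array([-3.14062861e+00, -4.23273916e-05,  3.58779776e-01]), 'force': array([-0.7562302 , -0.11056693, -0.66220719]), 'moment': array([-0.0149894 ,  0.03021938,  0.01152455]), 'grip_width': 0.09393364816049785}
```

View pics/top0.png

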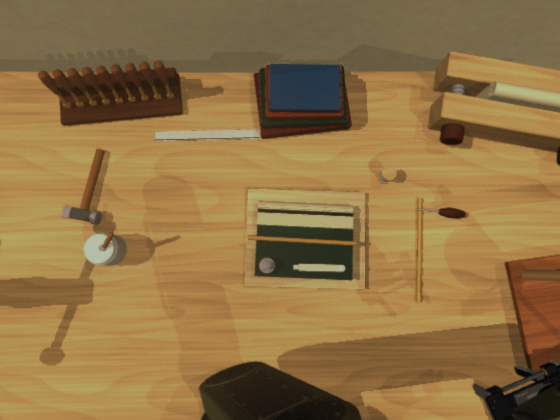

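View pics/side0.png

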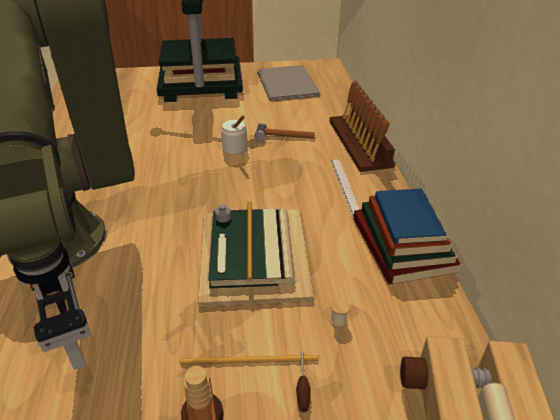

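The top view shows the rod at row ~240 (cols 248–365) and the groove as a dark line at row ~210 (cols 257–353). In the side view the rod is at col ~250 and the groove at col ~283.

```bash
python3 - <<'E'
from h import *
a=cv2.imread('pics/top0.png')[185:290,235:380]; b=cv2.imread('pics/side0.png')[195:305,195:320]
a=cv2.resize(a,None,fx=3.5,fy=3.5,interpolation=cv2.INTER_NEAREST)[:,:400]
a=cv2.resize(cv2.imread('pics/top0.png')[185:290,240:375],(400,311)); b=cv2.resize(cv2.imread('pics/side0.png')[195:305,195:315],(400,367))
o=np.zeros((367,800,3),np.uint8);o[:311,:400]=a;o[:,400:]=b;cv2.imwrite('pics/z0.png',o)
im=cv2.imread('pics/top0.png')
print('top col 300',[tuple(x) for x in im[198:246,290].tolist()])
im=cv2.imread('pics/side0.png')
print('side row 245',[tuple(x) for x in im[245,240:300].tolist()])
E
```

```text
top col 300 [(101, 162, 177), (99, 160, 180), (99, 158, 179), (94, 153, 175), (81, 125, 147), (88, 132, 157), (96, 143, 169), (107, 156, 178), (116, 167, 178), (117, 168, 178), (108, 157, 174), (103, 150, 172), (52, 77, 91), (27, 43, 51), (27, 41, 49), (48, 71, 80), (104, 152, 163), (115, 168, 178), (117, 169, 180), (114, 167, 179), (116, 168, 180), (116, 168, 179), (115, 167, 178), (118, 169, 179), (117, 169, 178), (117, 168, 178), (119, 170, 179), (117, 167, 172), (59, 87, 87), (38, 58, 53), (36, 54, 49), (33, 53, 47), (33, 53, 46), (34, 53, 48), (36, 53, 46), (33, 50, 44), (30, 46, 43), (33, 50, 46), (30, 49, 44), (30, 56, 68), (45, 98, 137), (55, 120, 168), (50, 112, 158), (42, 92, 130), (32, 57, 68), (33, 48, 47), (31, 47, 43), (33, 48, 45)]
side row 245 [(43, 57, 39), (44, 58, 42), (44, 58, 42), (46, 60, 43), (43, 56, 39), (45, 57, 36), (43, 57, 46), (35, 74, 96), (46, 118, 168), (55, 137, 194), (53, 128, 183), (40, 96, 138), (40, 56, 54), (44, 57, 35), (45, 59, 38), (44, 58, 38), (48, 64, 43), (44, 61, 42), (48, 62, 43), (46, 62, 42), (46, 61, 41), (48, 62, 42), (44, 59, 39), (44, 58, 40), (70, 96, 89), (127, 173, 178), (141, 192, 204), (139, 191, 204), (137, 189, 201), (136, 188, 201), (136, 188, 201), (137, 189, 202), (136, 188, 201), (137, 189, 203), (135, 187, 201), (136, 187, 202), (139, 192, 205), (130, 181, 194), (61, 83, 93), (22, 24, 29), (21, 20, 24), (39, 49, 60), (84, 115, 139), (130, 180, 207), (147, 200, 205), (135, 186, 202), (122, 171, 198), (112, 160, 193), (105, 148, 178), (95, 133, 160), (77, 109, 132), (78, 119, 150), (100, 157, 202), (104, 160, 202), (103, 160, 201), (109, 169, 200), (109, 169, 202), (111, 170, 203), (110, 169, 202), (104, 165, 201)]
```

View pics/z0.png

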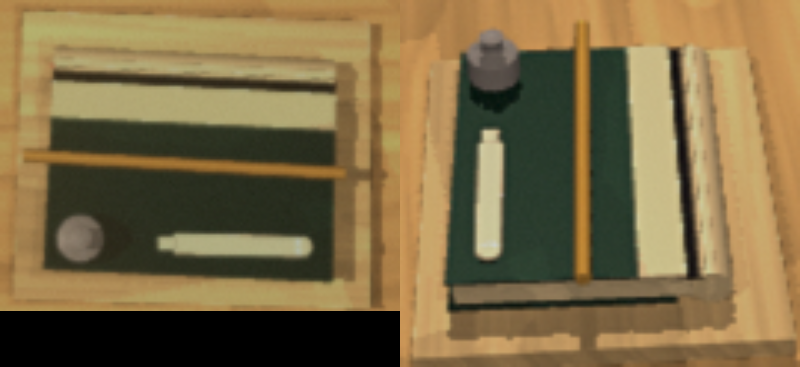

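The rod lies nearly parallel to the groove, with the folder and weight on the fore-edge side. Next I fit lines in both views.

```bash
cat > meas.py <<'E'
from h import *
def fit(P):
    # fit x = a + b*(y); return a at mean y, robust
    y=P[:,1];x=P[:,0];k=np.ones(len(y),bool)
    for _ in range(4):
        p=np.polyfit(y[k],x[k],1);r=x-np.polyval(p,y);k=np.abs(r)<2.5*max(r[k].std(),3e-4)
    return p,y[k].min(),y[k].max(),r[k].std(),k.sum()
def prof(n,im,roi,kind):
    r0,r1,c0,c1=roi; f=im.astype(float);out=[]
    w=(f[...,0]-f[...,2]) if kind=='rod' else 255-f.sum(2)/3   # R-B or darkness
    rng=range(c0,c1) if n=='top' else range(r0,r1)
    for i in rng:
        l=w[r0:r1,i] if n=='top' else w[i,c0:c1]
        l=np.clip(l-(40 if kind=='rod' else 140),0,None)
        if l.sum()<30: continue
        s=(l*np.arange(len(l))).sum()/l.sum()
        out.append((i,r0+s) if n=='top' else (c0+s,i))
    return out
def rodmeas(n,c,z=.054,lo=None):
    pass
E
python3 - <<'E'
from meas import *
t=cam('top');s=cam('side')
for n,c,roi in(('top',t,(230,250,259,351)),('side',s,(218,276,243,258))):
    print(n,'rod',fit(ray(c,prof(n,c['pixels'],roi,'rod'),.054)))
for n,c,roi in(('top',t,(203,217,262,350)),('side',s,(214,274,272,292))):
    for z in(.045,.048): print(n,'groove',z,fit(ray(c,prof(n,c['pixels'],roi,'groove'),z)))
# extents: rod ends & groove ends
f=t['pixels'].astype(float);print('top rod row seg',[(i,int((f[234:247,i,0]-f[234:247,i,2]).max())) for i in list(range(243,262,1))+list(range(348,374))])
g=[(u,v) for u,v in((257,207),(354,212))]
print(ray(t,g,.045), ray(t,[(249,239),(365,244)],.054))
# cover corners from green mask in top
h=cv2.cvtColor(t['pixels'],cv2.COLOR_RGB2HSV);
d=t['depth'];print('depth-derived z at cover',[ (np.array([0,0,1])@(t['R'].T@(np.r_[cv2.undistortPoints(np.array([[[u,v]]],float),t['K'],t['dist'])[0,0],1]*d[v,u]-t['t']))) for u,v in((300,260),(300,220),(300,230),(300,281))])
E
```

```text
top rod (array([0.06851172, 0.52238063]), np.float64(-0.23723938020804058), np.float64(0.00572684171589114), np.float64(0.00022473292599901488), np.int64(92))
side rod (array([0.06922358, 0.52326617]), np.float64(-0.24221643433029183), np.float64(-0.03270666569433911), np.float64(3.7535742267988155e-05), np.int64(58))
top groove 0.045 (array([0.05442049, 0.59810883]), np.float64(-0.2395723238918727), np.float64(-0.0029264800384304103), np.float64(0.0003400131102232224), np.int64(88))
top groove 0.048 (array([0.05442049, 0.59766624]), np.float64(-0.23895587598900064), np.float64(-0.00294963775115014), np.float64(0.00033909412389693266), np.int64(88))
side groove 0.045 (array([0.05851758, 0.59927836]), np.float64(-0.23535225966964124), np.float64(-0.012833970392636118), np.float64(0.00035629712799620087), np.int64(58))
side groove 0.048 (array([0.05851758, 0.59906442]), np.float64(-0.2382385974910065), np.float64(-0.01648738456956078), np.float64(0.0003550688824289313), np.int64(58))
top rod row seg [(243, 101), (244, 103), (245, 99), (246, 92), (247, 94), (248, 110), (249, 115), (250, 116), (251, 116), (252, 116), (253, 115), (254, 116), (255, 115), (256, 113), (257, 115), (258, 113), (259, 112), (260, 113), (261, 116), (348, 112), (349, 112), (350, 112), (351, 112), (352, 114), (353, 113), (354, 114), (355, 112), (356, 91), (357, 64), (358, 65), (359, 71), (360, 90), (361, 91), (362, 90), (363, 90), (364, 83), (365, 65), (366, 76), (367, 77), (368, 82), (369, 100), (370, 102), (371, 102), (372, 102), (373, 102)]
[[ 0.60688643  0.01056963  0.045     ]
 [ 0.59018785 -0.25345259  0.045     ]] [[ 0.51947024  0.03236989  0.054     ]
 [ 0.50221754 -0.27729171  0.054     ]]
depth-derived z at cover [np.float64(0.04974855922785365), np.float64(0.047164965420567535), np.float64(0.04762135628114019), np.float64(0.015948645576651505)]
```

```bash
python3 -m creep '{"translation":[[24,31,0],[48,62,0],[72,93,0],[96,124,0],[120,155,0]],"yaw":[-0.08,-0.16,-0.24,-0.32,-0.4],"gripper":[150,150,150,150,150]}' 10
python3 -m creep '{"translation":[[24,31,0],[48,62,0],[72,93,0],[96,124,0],[120,155,0]],"yaw":[-0.01,-0.02,-0.03,-0.03,-0.03],"gripper":[150,150,150,150,150]}'
```

```text
time_s: 0.62
ee_pos: [0.3137, -0.3582, 0.2241]
eef_rot: [-3.141, -0.0, -0.046]
force: [0.9, -0.1, 0.1]
grip_width: 0.0635
time_s: 1.03
ee_pos: [0.4345, -0.2014, 0.2242]
eef_rot: [-3.141, -0.0, -0.076]
force: [1.4, -0.7, 0.2]
grip_width: 0.0388
```

```bash
python3 -m creep '{"translation":[[22,28,-15],[44,56,-30],[64,80,-60],[74,91,-90],[74,91,-122]],"yaw":[0.007,0.007,0.007,0.007,0.007],"gripper":[150,150,150,150,150]}'
python3 -m creep '{"translation":[[0,0,0],[0,0,-9],[0,0,-18]],"yaw":[0,0,0],"gripper":[150,150,150]}'
python3 - <<'E'
from h import *
c=cam('side');cv2.imwrite('pics/s1.png',cv2.resize(c['pixels'][150:310,150:350,::-1],(800,640))[:600])
c=cam('top');cv2.imwrite('pics/t1.png',cv2.resize(c['pixels'][170:300,220:390,::-1],(785,600)))
print(ctrl.get_obs()['force'])
E
```

```text
time_s: 1.45
ee_pos: [0.5101, -0.1079, 0.101]
eef_rot: [-3.141, -0.001, -0.066]
force: [0.6, -0.3, -1.5]
grip_width: 0.0386
time_s: 1.7
ee_pos: [0.5108, -0.1085, 0.0842]
eef_rot: [-3.141, -0.004, -0.066]
force: [0.5, -0.4, -0.1]
grip_width: 0.0387
[-0.90854736 -0.94168155 -0.49944589]
```

View pics/s1.png

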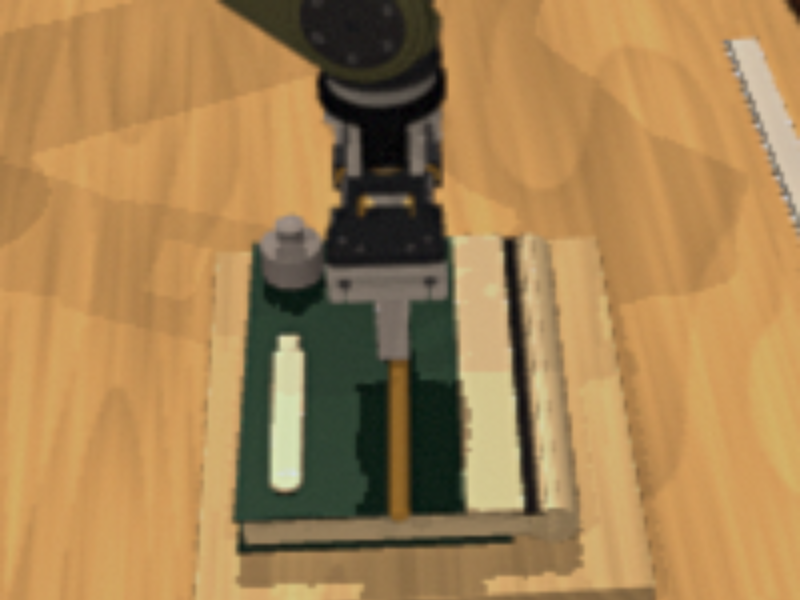

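The side view shows the fingertips over the rod at about (395,350), a few mm towards the fore-edge and clear of the folder and weight. Next I go down gently.

```bash
python3 -m creep '{"translation":[[-1,0,-2],[-1,0,-4],[-1,0,-4]],"yaw":[0,0,0],"gripper":[150,150,150]}'
python3 -m creep '{"translation":[[0,0,-0.5],[0,0,-1],[0,0,-1]],"yaw":[0,0,0],"gripper":[150,150,150]}'
```

```text
time_s: 2.05
ee_pos: [0.5091, -0.1087, 0.0796]
eef_rot: [-3.141, -0.003, -0.067]
force: [-0.1, 0.1, 0.1]
grip_width: 0.0385
time_s: 2.3
ee_pos: [0.5093, -0.1089, 0.0791]
eef_rot: [-3.141, -0.003, -0.067]
force: [-0.1, 0.1, 3.3]
grip_width: 0.0385
```

```bash
python3 -m creep '{"translation":[[0,0,-1.5],[0,0,-1.5]],"yaw":[0,0],"gripper":[150,150]}'
```

```text
time_s: 2.47
ee_pos: [0.5103, -0.109, 0.0788]
eef_rot: [3.141, -0.006, -0.067]
force: [-0.3, 1.6, 10.6]
grip_width: 0.0391
```

```bash
python3 -m creep '{"translation":[[4,0,-1.3],[8,-0.5,-1.3],[12,-0.7,-1.3],[16,-1,-1.3],[20,-1.3,-1.3]],"yaw":[0.001,0.002,0.003,0.004,0.004],"gripper":[150,150,150,150,150]}'
python3 - <<'E'
from meas import *
c=cam('side')
print('rod',fit(ray(c,prof('side',c['pixels'],(249,276,243,275),'rod'),.054)),ctrl.get_obs()['force'],ctrl.get_obs()['ee_pos'])
E
```

```text
time_s: 2.88
ee_pos: [0.5313, -0.1104, 0.0789]
eef_rot: [3.141, -0.009, -0.063]
force: [-1.3, 0.7, 11.9]
grip_width: 0.0391
rod (array([0.09261013, 0.55564915]), np.float64(-0.2450132002161629), np.float64(-0.1563515885651675), np.float64(0.0003387354536998221), np.int64(27)) [1.07888091 1.10781059 9.91844796] [ 0.53189055 -0.11048416  0.07885815]
```

```bash
sed -i "s/w=(f\[...,0\]-f\[...,2\])/w=(f[...,0]-f[...,1])/; s/(40 if kind=='rod'/(28 if kind=='rod'/" meas.py; cat > rod.py <<'E'
from meas import *
o=ctrl.get_obs();c=cam('side')
p,y0,y1,s,n=fit(ray(c,prof('side',c['pixels'],(249,275,243,291),'rod'),.054))
print('rod x at y-.115: %.4f slope %.4f n%d sd %.4f'%(np.polyval(p,-.115),p[0],n,s),'to groove',.5925-np.polyval(p,-.115),'F',o['force'].round(1),o['ee_pos'].round(4))
E
python3 rod.py
```

```text
rod x at y-.115: 0.5477 slope 0.1082 n25 sd 0.0020 to groove 0.04476069567878238 F [1.1 1.1 9.9] [ 0.5319 -0.1105  0.0789]
```

```bash
python3 - <<'E'
from h import *
c=cam('side',"s2.png");print([tuple(x) for x in c['pixels'][262,240:295].tolist()])
cv2.imwrite('pics/s2z.png',cv2.resize(c['pixels'][190:300,190:330,::-1],(764,600)))
E
```

```text
[(47, 68, 50), (49, 69, 52), (47, 68, 50), (47, 68, 49), (47, 68, 52), (49, 69, 52), (43, 62, 47), (17, 31, 22), (12, 30, 19), (14, 33, 22), (13, 27, 19), (49, 42, 24), (111, 80, 32), (147, 104, 43), (147, 104, 41), (140, 99, 43), (111, 78, 33), (36, 34, 19), (6, 23, 15), (15, 30, 21), (15, 30, 20), (19, 34, 25), (15, 33, 24), (14, 30, 21), (15, 27, 17), (82, 70, 50), (158, 130, 92), (152, 127, 91), (150, 125, 90), (148, 123, 86), (149, 124, 88), (150, 125, 89), (150, 125, 90), (147, 121, 86), (146, 120, 85), (167, 146, 104), (213, 200, 146), (216, 203, 148), (220, 208, 152), (203, 201, 150), (63, 63, 48), (22, 16, 19), (34, 29, 26), (111, 92, 66), (205, 172, 124), (179, 158, 114), (213, 201, 146), (207, 186, 135), (181, 151, 108), (194, 161, 113), (180, 151, 108), (160, 135, 96), (139, 115, 81), (178, 139, 90), (212, 168, 108)]
```

View pics/s2z.png

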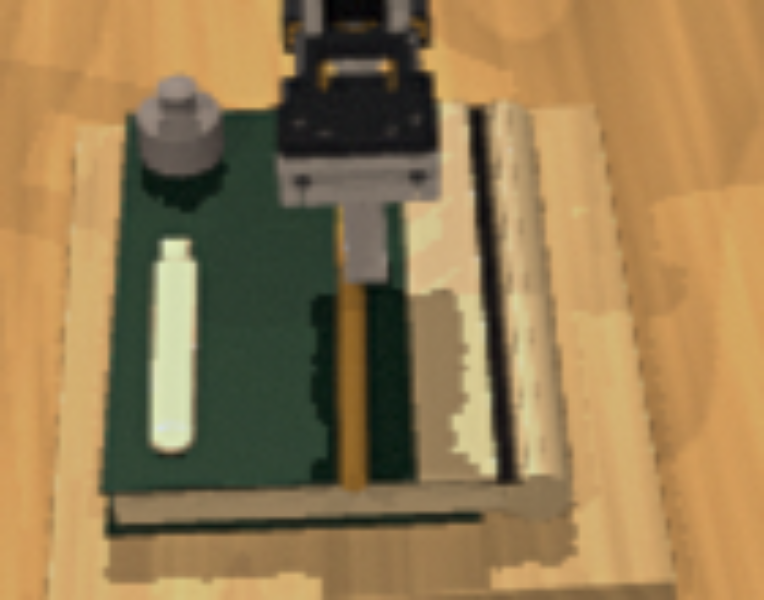

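The side view shows the rod rolled cleanly to col ~352 of the crop, with the finger slightly ahead of it and the book, weight and folder unmoved. I fix the mask so linen is excluded.

```bash
sed -i "s/w=(f\[...,0\]-f\[...,1\])/w=(f[...,0]-2*f[...,2])/; s/(28 if kind=='rod'/(5 if kind=='rod'/" meas.py; python3 rod.py
```

```text
rod x at y-.115: 0.5271 slope 0.0716 n26 sd 0.0001 to groove 0.06536297176769779 F [ 1.1  0.8 11.3] [ 0.5316 -0.1105  0.0788]
```

```bash
python3 -m creep '{"translation":[[0,0,6],[-10,0,6],[-10,0,3],[-10,0,0.5],[-10,0,-1.1]],"yaw":[0,0,-0.005,-0.01,-0.01],"gripper":[150,150,150,150,150]}'
python3 -m creep '{"translation":[[4,0,-1.1],[8,-0.5,-1.1],[12,-0.7,-1.1],[16,-1,-1.1],[20,-1.3,-1.1]],"yaw":[0.003,0.006,0.009,0.012,0.015],"gripper":[150,150,150,150,150]}'
python3 rod.py
```

```text
time_s: 3.5
ee_pos: [0.5224, -0.1106, 0.0785]
eef_rot: [3.141, -0.011, -0.074]
force: [-2.0, 1.9, 23.8]
grip_width: 0.0389
time_s: 3.92
ee_pos: [0.5439, -0.112, 0.0787]
eef_rot: [3.14, -0.014, -0.059]
force: [-0.2, 1.3, 12.9]
grip_width: 0.0385
rod x at y-.115: 0.5375 slope 0.0664 n26 sd 0.0001 to groove 0.05501269770102346 F [-0.2  1.3 12.9] [ 0.5439 -0.112   0.0787]
```

```bash
python3 -m creep '{"translation":[[0,0,6],[-12,0,6],[-12,0,3],[-12,0,0.5],[-12,0,-0.8]],"yaw":[0,0,-0.005,-0.01,-0.01],"gripper":[150,150,150,150,150]}'
python3 -m creep '{"translation":[[4.5,0,-1.1],[9,-0.5,-1.1],[14,-0.7,-1.1],[18,-1,-1.1],[22,-1.3,-1.1]],"yaw":[0.003,0.006,0.009,0.012,0.016],"gripper":[150,150,150,150,150]}'
python3 rod.py
```

```text
time_s: 4.38
ee_pos: [0.5334, -0.1122, 0.0785]
eef_rot: [3.14, -0.016, -0.07]
force: [-0.9, 2.3, 20.4]
grip_width: 0.0385
time_s: 4.8
ee_pos: [0.5571, -0.1137, 0.0787]
eef_rot: [3.14, -0.019, -0.054]
force: [-0.2, 1.3, 12.4]
grip_width: 0.0385
rod x at y-.115: 0.5499 slope 0.0641 n26 sd 0.0002 to groove 0.04261472174577263 F [-0.2  1.3 12.4] [ 0.5571 -0.1137  0.0787]
```

```bash
python3 -m creep '{"translation":[[0,0,6],[-13.5,0,6],[-13.5,0,3],[-13.5,0,0.5],[-13.5,0,-0.7]],"yaw":[0,0,-0.005,-0.012,-0.014],"gripper":[150,150,150,150,150]}'
python3 -m creep '{"translation":[[4.5,0,-1.1],[9,-0.5,-1.1],[14,-0.7,-1.1],[18,-1,-1.1],[22,-1.3,-1.1]],"yaw":[0.003,0.006,0.009,0.013,0.018],"gripper":[150,150,150,150,150]}'
python3 rod.py
```

```text
time_s: 5.27
ee_pos: [0.5452, -0.1138, 0.0785]
eef_rot: [3.14, -0.022, -0.069]
force: [-1.6, 2.7, 19.2]
grip_width: 0.0386
time_s: 5.68
ee_pos: [0.569, -0.1153, 0.0788]
eef_rot: [3.139, -0.025, -0.051]
force: [-0.8, 1.1, 13.3]
grip_width: 0.0386
rod x at y-.115: 0.5633 slope 0.0667 n26 sd 0.0001 to groove 0.02923857710211275 F [-0.8  1.1 13.3] [ 0.569  -0.1153  0.0788]
```

```bash
python3 -m creep '{"translation":[[0,0,6],[-11.5,0,6],[-11.5,0,3],[-11.5,0,0.5],[-11.5,0,-0.7]],"yaw":[0,0,-0.01,-0.02,-0.02],"gripper":[150,150,150,150,150]}'
python3 -m creep '{"translation":[[4.5,0,-1.1],[9,-0.5,-1.1],[14,-0.7,-1.1],[18,-1,-1.1],[21,-1.3,-1.1]],"yaw":[0.005,0.01,0.015,0.02,0.026],"gripper":[150,150,150,150,150]}'
python3 rod.py
python3 - <<'E'
from meas import *
c=cam('top')
im=c['pixels'];cv2.imwrite('pics/t2.png',cv2.resize(im[180:300,225:385,::-1],(800,600)))
E
```

```text
time_s: 6.15
ee_pos: [0.559, -0.1154, 0.0786]
eef_rot: [3.139, -0.027, -0.072]
force: [-0.7, 2.1, 18.1]
grip_width: 0.0384
time_s: 6.57
ee_pos: [0.5818, -0.1169, 0.0787]
eef_rot: [3.139, -0.03, -0.047]
force: [0.3, 1.3, 11.9]
grip_width: 0.0385
rod x at y-.115: 0.5756 slope 0.0669 n26 sd 0.0002 to groove 0.01689635428924985 F [ 0.3  1.3 11.9] [ 0.5818 -0.1169  0.0787]
```

View pics/t2.png

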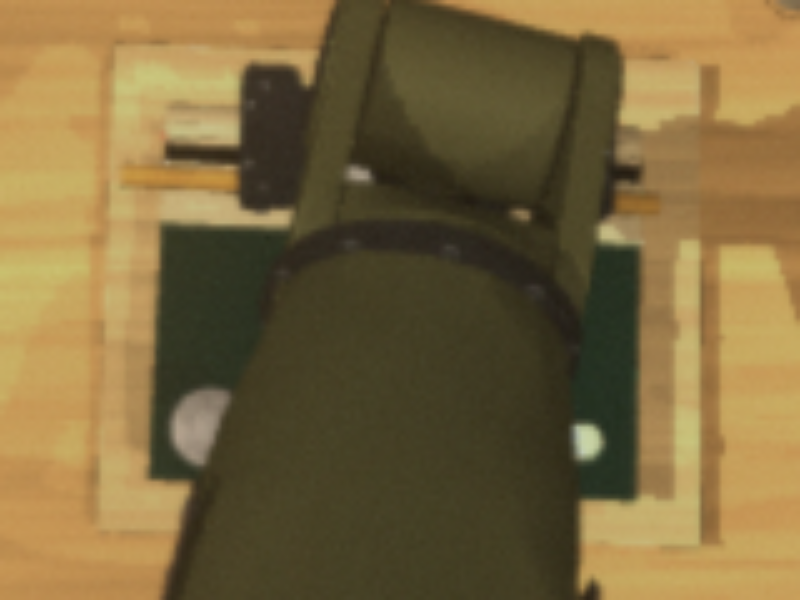

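Top view: at the left edge the rod is ~24 px from the groove, at the right ~32 px, so the tail lags by about 4 mm. I check how the load is shared between the fingertips using the moment reading.

```bash
python3 - <<'E'
from h import *
o=ctrl.get_obs();print(o['force'],o['moment'],o['eef_rot'])
t=cam('top')['pixels'].astype(int)
for c in (262,266,270,348,350,352):print(c,[tuple(x) for x in t[204:228,c].tolist()])
E
```

```text
[ 2.69593051  0.71626286 12.3604269 ] [ 0.14388825 -0.33250955 -0.0792442 ] [ 3.13860137 -0.03026395 -0.04715976]
262 [(186, 166, 113), (196, 182, 126), (198, 189, 135), (174, 157, 108), (150, 126, 83), (83, 67, 42), (56, 43, 28), (67, 54, 35), (142, 120, 81), (157, 126, 77), (174, 127, 62), (190, 138, 63), (189, 137, 62), (169, 131, 65), (192, 165, 111), (197, 175, 122), (199, 179, 124), (200, 184, 130), (199, 177, 123), (195, 174, 121), (159, 143, 98), (84, 78, 51), (56, 59, 39), (53, 55, 36)]
266 [(200, 180, 125), (201, 191, 138), (195, 184, 128), (174, 154, 106), (183, 156, 108), (99, 79, 52), (54, 41, 26), (55, 43, 28), (99, 81, 54), (162, 131, 85), (182, 136, 67), (194, 148, 66), (192, 140, 62), (169, 124, 60), (169, 142, 93), (191, 168, 115), (198, 176, 122), (198, 185, 128), (197, 175, 121), (197, 174, 122), (170, 152, 105), (89, 83, 55), (54, 56, 36), (50, 52, 33)]
270 [(197, 175, 120), (198, 185, 128), (198, 185, 130), (195, 177, 122), (190, 165, 115), (104, 86, 57), (55, 44, 26), (50, 40, 24), (82, 66, 44), (176, 148, 100), (177, 134, 71), (190, 143, 63), (194, 142, 64), (
[... 604 characters left out ...]
113, 77), (149, 125, 85), (165, 142, 97), (161, 137, 95), (142, 119, 80), (126, 105, 71), (63, 52, 35), (36, 29, 18), (44, 35, 22), (105, 88, 60), (130, 107, 74), (117, 91, 53), (131, 92, 43), (147, 103, 46), (147, 104, 46), (130, 97, 51), (141, 117, 77), (156, 131, 91), (160, 135, 95), (159, 135, 92), (163, 142, 98)]
352 [(194, 174, 108), (157, 135, 84), (132, 111, 71), (139, 116, 78), (148, 123, 82), (160, 135, 92), (158, 132, 90), (140, 116, 78), (138, 114, 77), (78, 63, 39), (57, 44, 29), (64, 50, 30), (92, 76, 51), (141, 117, 80), (124, 100, 61), (129, 94, 44), (148, 104, 47), (152, 109, 50), (138, 102, 52), (149, 122, 78), (160, 135, 91), (158, 134, 91), (160, 136, 92), (160, 135, 92)]
```

```bash
python3 -m creep '{"translation":[[0,0,6],[-12,-9,7],[-12,-18,7],[-12,-18,7],[-12,-18,7]],"yaw":[0,-0.01,-0.03,-0.03,-0.03],"gripper":[0,0,0,0,0]}'
python3 -m creep '{"translation":[[0,0,-3],[0,0,-6],[0,0,-7.5],[0,0,-8]],"yaw":[0,0,0,0],"gripper":[0,0,0,0]}'; python3 -c "
from h import *
print(ctrl.get_obs()['moment'])"
```

```text
time_s: 7.13
ee_pos: [0.5702, -0.1353, 0.0853]
eef_rot: [3.139, -0.03, -0.079]
force: [-0.1, 0.1, -0.1]
grip_width: 0.0688
time_s: 7.47
ee_pos: [0.5714, -0.1359, 0.0786]
eef_rot: [3.137, -0.033, -0.078]
force: [-1.1, -4.5, 15.9]
grip_width: 0.093
[-0.46069675  0.20725379  0.05776878]
```

```bash
python3 -m creep '{"translation":[[4,0,-1.2],[8,-0.5,-1.2],[12,-0.7,-1.2],[16,-1,-1.2],[20,-1.3,-1.2]],"yaw":[0.006,0.012,0.018,0.024,0.03],"gripper":[0,0,0,0,0]}'
python3 rod.py
python3 - <<'E'
from h import *
print(ctrl.get_obs()['moment'])
t=cam('top')['pixels'].astype(int)
for c in (262,266,348,352):print(c,[tuple(x) for x in t[204:224,c].tolist()])
E
```

```text
time_s: 7.88
ee_pos: [0.5927, -0.1375, 0.0786]
eef_rot: [3.136, -0.036, -0.048]
force: [0.4, -2.5, 6.9]
grip_width: 0.0942
rod x at y-.115: 0.5830 slope 0.0319 n26 sd 0.0007 to groove 0.00949640080200298 F [ 0.4 -2.5  6.9] [ 0.5927 -0.1375  0.0786]
[-0.15111159 -0.35170003 -0.074051  ]
262 [(186, 165, 113), (197, 184, 128), (200, 192, 137), (175, 159, 110), (140, 118, 78), (105, 82, 46), (174, 127, 58), (196, 144, 66), (191, 138, 63), (169, 124, 64), (191, 165, 111), (200, 176, 123), (200, 176, 123), (198, 175, 121), (201, 177, 123), (199, 175, 124), (200, 176, 122), (200, 177, 123), (199, 176, 120), (197, 176, 121)]
266 [(200, 180, 124), (203, 193, 141), (198, 188, 131), (174, 154, 105), (169, 143, 98), (107, 84, 53), (156, 112, 53), (190, 138, 62), (195, 141, 66), (173, 126, 60), (172, 143, 93), (193, 169, 117), (200, 176, 122), (202, 177, 126), (200, 176, 122), (200, 176, 123), (198, 176, 122), (200, 178, 124), (199, 176, 121), (199, 176, 124)]
348 [(61, 54, 29), (63, 57, 33), (61, 56, 33), (65, 59, 34), (67, 60, 35), (68, 61, 34), (72, 66, 36), (78, 70, 41), (77, 68, 39), (81, 74, 43), (80, 73, 42), (80, 73, 42), (78, 72, 42), (81, 75, 44), (77, 70, 40), (80, 74, 43), (77, 71, 40), (79, 73, 41), (78, 73, 41), (77, 71, 38)]
352 [(81, 73, 42), (81, 74, 41), (81, 74, 42), (79, 73, 39), (80, 71, 41), (82, 75, 44), (79, 70, 39), (81, 72, 40), (80, 73, 41), (79, 71, 41), (80, 72, 42), (80, 73, 41), (81, 74, 43), (78, 73, 41), (81, 73, 43), (79, 72, 41), (80, 73, 42), (79, 72, 40), (79, 74, 42), (81, 75, 43)]
```

```bash
python3 - <<'E'
from h import *
c=cam('side');cv2.imwrite('pics/s3.png',cv2.resize(c['pixels'][195:295,215:345,::-1],(780,600)))
E
```

```text
(no output)
```

View pics/s3.png

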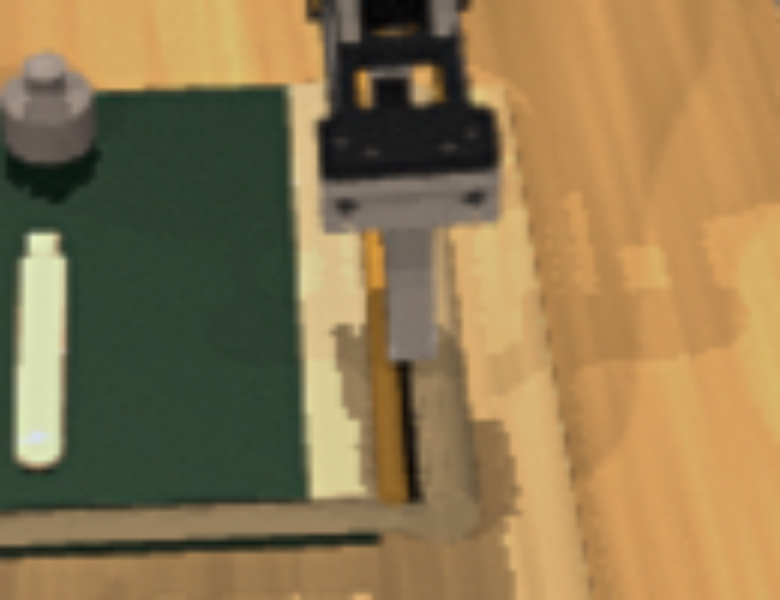

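The side view shows the rod (crop col ~392 near end) just at the edge of the groove, with dark groove still visible at col ~407. The head end is nearly in. One more short stroke will do it.

```bash
python3 -m creep '{"translation":[[0,0,6],[-15,5,6],[-15,5,3],[-15,5,0.5],[-15,5,-0.7]],"yaw":[0,-0.005,-0.01,-0.01,-0.01],"gripper":[0,0,0,0,0]}'
python3 -m creep '{"translation":[[3,0,-1],[6,0,-1.2],[9,-0.5,-1.5],[12,-0.7,-2.5],[14,-0.7,-3.5]],"yaw":[0.002,0.004,0.006,0.008,0.01],"gripper":[0,0,0,0,0]}'
python3 rod.py
python3 - <<'E'
from h import *
print(ctrl.get_obs()['moment'])
c=cam('side');cv2.imwrite('pics/s4.png',cv2.resize(c['pixels'][195:295,215:345,::-1],(780,600)))
E
```

```text
time_s: 8.45
ee_pos: [0.579, -0.1323, 0.0785]
eef_rot: [3.137, -0.039, -0.058]
force: [-0.8, 3.5, 16.7]
grip_width: 0.094
time_s: 8.87
ee_pos: [0.5933, -0.1333, 0.0762]
eef_rot: [3.137, -0.038, -0.048]
force: [-18.4, 0.5, 35.2]
grip_width: 0.094
rod x at y-.115: 0.5961 slope 0.0618 n20 sd 0.0003 to groove -0.003572649915069115 F [-18.4   0.5  35.2] [ 0.5933 -0.1333  0.0762]
[0.75060623 2.0084803  0.10924411]
```

View pics/s4.png

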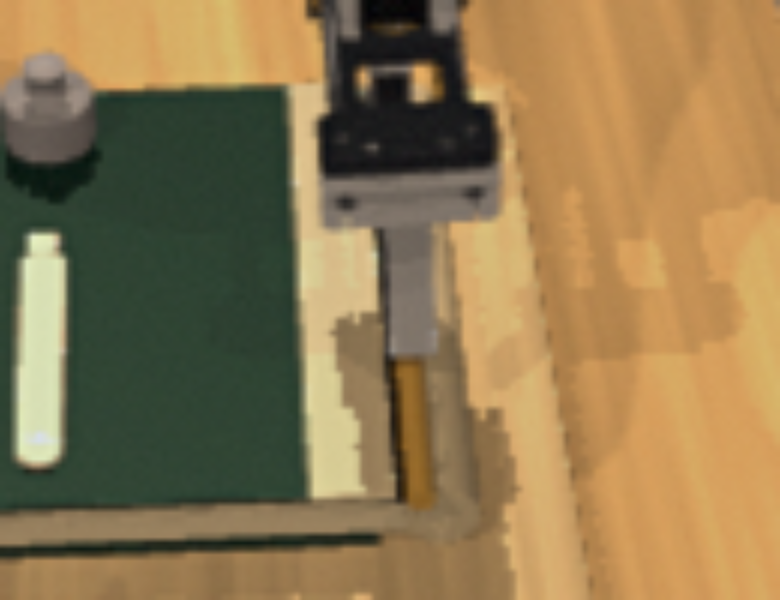

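The rod is in the groove, against the spine-side wall (crop col ~412), but I am pressing too hard. I lift off, re-centre at mid-length, and check.

```bash
python3 -m creep '{"translation":[[-1,0,4],[-2,4,12],[-2,10,25],[-2,15,40],[-2,15,40]],"yaw":[0,-0.005,-0.009,-0.009,-0.009],"gripper":[150,150,150,150,150]}'
python3 rod.py
python3 - <<'E'
from meas import *
t=cam('top')['pixels'].astype(int)
for c in (262,266,348,352):print(c,[tuple(x) for x in t[204:222,c].tolist()])
c=cam('side');cv2.imwrite('pics/s5.png',cv2.resize(c['pixels'][195:295,215:345,::-1],(780,600),interpolation=cv2.INTER_CUBIC))
for r in (250,262,270):print(r,[tuple(x) for x in c['pixels'][r,272:296].tolist()])
# expected cols of book features at row ~262 using groove line top est
for x in(-.007,0,.007):print(x,proj(c,[[.5922+x-.0565*(y+.115),y,.048] for y in(-.22,-.19)]).round(1).tolist())
E
```

```text
time_s: 9.38
ee_pos: [0.5927, -0.1174, 0.1198]
eef_rot: [3.136, -0.043, -0.056]
force: [-0.1, 0.2, 0.5]
grip_width: 0.0639
rod x at y-.115: 0.5939 slope 0.0646 n26 sd 0.0002 to groove -0.0013540373268358108 F [-0.1  0.2  0.5] [ 0.5927 -0.1174  0.1198]
262 [(183, 163, 110), (196, 185, 129), (195, 186, 132), (150, 126, 78), (182, 133, 63), (195, 148, 65), (192, 142, 63), (142, 109, 55), (155, 139, 93), (193, 180, 125), (200, 187, 131), (199, 179, 125), (199, 176, 123), (199, 176, 122), (197, 172, 120), (199, 174, 121), (200, 178, 124), (201, 176, 122)]
266 [(200, 180, 124), (200, 190, 137), (195, 185, 130), (153, 129, 82), (180, 133, 63), (195, 150, 67), (195, 145, 65), (166, 120, 55), (125, 102, 63), (185, 172, 119), (198, 187, 130), (200, 188, 133), (199, 178, 125), (198, 174, 120), (198, 173, 120), (200, 177, 123), (199, 174, 120), (198, 175, 122)]
348 [(80, 72, 41), (83, 75, 42), (81, 74, 43), (77, 69, 41), (77, 70, 40), (75, 68, 38), (77, 70, 43), (76, 70, 42), (73, 67, 40), (69, 62, 37), (68, 61, 37), (58, 52, 32), (54, 50, 31), (58, 51, 35), (93, 81, 58), (128, 110, 74), (153, 1
[... 891 characters left out ...]
(131, 92, 35), (110, 80, 41), (115, 97, 71), (150, 124, 90), (146, 122, 87), (131, 111, 78), (139, 117, 83), (131, 111, 79), (117, 99, 72), (122, 99, 70), (179, 142, 92), (213, 169, 109), (211, 167, 107)]
270 [(205, 192, 140), (149, 125, 90), (145, 121, 85), (147, 122, 86), (148, 124, 87), (150, 124, 88), (151, 125, 90), (139, 115, 83), (102, 80, 49), (136, 96, 38), (144, 102, 40), (139, 99, 41), (126, 88, 36), (109, 84, 48), (128, 108, 78), (151, 126, 91), (146, 123, 86), (137, 114, 81), (139, 116, 83), (130, 108, 77), (117, 97, 71), (108, 90, 63), (125, 99, 63), (132, 104, 68)]
-0.007 [[283.8, 267.4], [281.6, 258.7]]
0 [[286.7, 267.1], [284.5, 258.5]]
0.007 [[289.6, 266.9], [287.3, 258.3]]
```

View pics/s5.png

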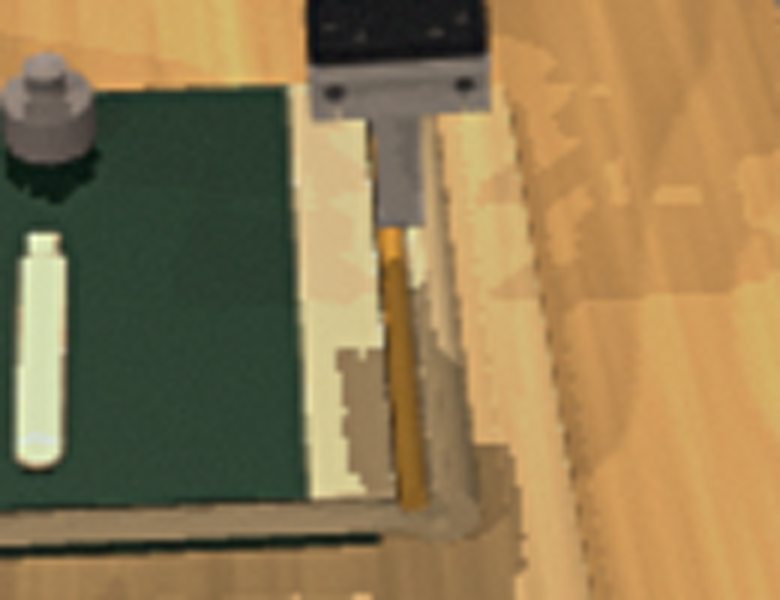

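The rod now sits down in the groove along its whole visible length (crop cols 390–412, no dark line left beside it), and the weight and folder are unmoved. I press down gently at mid-length.

```bash
python3 -m creep '{"translation":[[0,1,-12],[0,1,-24],[0,1,-34],[0,1,-40],[0,1,-42]],"yaw":[0,0,0,0,0],"gripper":[150,150,150,150,150]}'
python3 -m creep '{"translation":[[0,0,-0.6],[0,0,-1.2],[0,0,-1.8],[0,0,-1.8]],"yaw":[0,0,0,0],"gripper":[150,150,150,150]}'
python3 rod.py
```

```text
time_s: 9.95
ee_pos: [0.5927, -0.1171, 0.0753]
eef_rot: [3.137, -0.042, -0.057]
force: [-3.0, 4.2, 33.5]
grip_width: 0.0384
time_s: 10.28
ee_pos: [0.5937, -0.1172, 0.0755]
eef_rot: [3.136, -0.045, -0.057]
force: [-7.7, 3.0, 27.9]
grip_width: 0.0387
rod x at y-.115: 0.5946 slope 0.0589 n26 sd 0.0002 to groove -0.0021126872846011224 F [-7.7  3.  27.9] [ 0.5937 -0.1172  0.0755]
```

```bash
python3 -m creep '{"translation":[[-0.5,0,2],[-1.5,0,2],[-1.5,0,1],[-1.5,0,0.3],[-1.5,0,-0.4]],"yaw":[0,0,0,0,0],"gripper":[150,150,150,150,150]}'
python3 -m creep '{"translation":[[0,0,-0.8],[0,0,-0.9],[0,0,-0.9],[0,0,-0.9],[0,0,-0.9]],"yaw":[0,0,0,0,0],"gripper":[150,150,150,150,150]}'
python3 rod.py
```

```text
time_s: 10.75
ee_pos: [0.5928, -0.1173, 0.0757]
eef_rot: [3.136, -0.047, -0.057]
force: [-1.0, 1.7, 18.4]
grip_width: 0.0386
time_s: 11.17
ee_pos: [0.5935, -0.1174, 0.0758]
eef_rot: [3.136, -0.049, -0.057]
force: [-3.5, 1.8, 17.0]
grip_width: 0.0388
rod x at y-.115: 0.5945 slope 0.0587 n26 sd 0.0002 to groove -0.002035052384570135 F [-3.5  1.8 17. ] [ 0.5935 -0.1174  0.0758]
```

```bash
python3 - <<'E'
from h import *
s=cam('side');t=cam('top')
o=np.zeros((367,800,3),np.uint8)
o[:311,:400]=cv2.resize(t['pixels'][185:290,240:375,::-1],(400,311));o[:,400:]=cv2.resize(s['pixels'][195:305,195:315,::-1],(400,367))
cv2.imwrite('pics/f.png',o)
for i in range(3):
    ctrl.camera('side');x=ctrl.get_obs();print(x['force'].round(1),x['moment'].round(2),x['ee_pos'].round(4))
T=t['pixels'].astype(int)
for c in (262,266,350,352):print(c,[tuple(x) for x in T[205:218,c].tolist()])
E
```

```text
[-1.8  2.3 16.4] [ 0.46  0.33 -0.02] [ 0.5935 -0.1174  0.0758]
[-2.   1.9 16.5] [0.5  0.4  0.02] [ 0.5935 -0.1174  0.0758]
[-2.8  2.9 16.3] [0.46 0.4  0.  ] [ 0.5935 -0.1174  0.0758]
262 [(196, 181, 127), (195, 174, 121), (182, 143, 76), (193, 145, 65), (196, 149, 68), (167, 121, 53), (102, 78, 43), (148, 133, 91), (190, 176, 122), (198, 177, 122), (198, 174, 121), (200, 177, 122), (200, 184, 130)]
266 [(199, 189, 136), (198, 184, 130), (172, 138, 76), (192, 145, 66), (195, 152, 67), (179, 134, 59), (106, 80, 39), (111, 97, 63), (186, 172, 120), (196, 176, 122), (197, 173, 121), (198, 176, 122), (198, 183, 127)]
350 [(123, 100, 65), (123, 103, 69), (137, 113, 77), (147, 124, 83), (164, 140, 96), (152, 127, 87), (123, 93, 53), (135, 96, 42), (151, 107, 47), (140, 99, 44), (86, 63, 31), (109, 89, 59), (151, 128, 88)]
352 [(131, 104, 64), (129, 105, 70), (138, 112, 75), (145, 121, 80), (160, 135, 92), (145, 119, 80), (118, 89, 49), (135, 95, 44), (152, 108, 48), (142, 100, 43), (97, 70, 35), (98, 79, 52), (149, 125, 85)]
```

View pics/f.png

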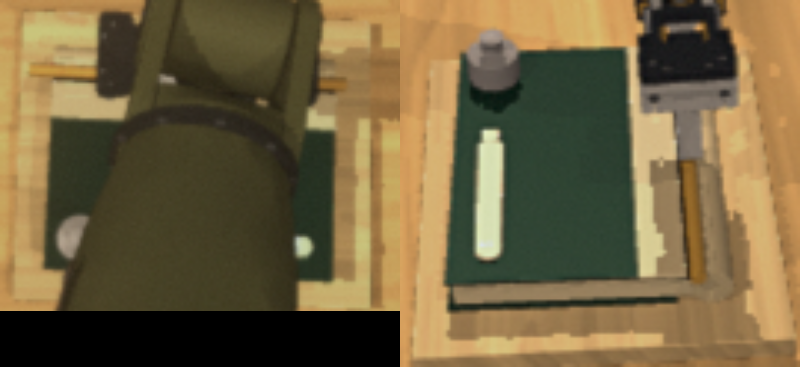

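The rod is seated from end to end and parallel to the groove, but it leans to the spine side, and the head-side fingertip carries the load. I re-press with the jaws shut, closer to mid-length and without a forward push.

```bash
python3 -m creep '{"translation":[[0,0,3],[0,0,8],[-1,1,8],[-1,1,8],[-1,1,8]],"yaw":[0,0,0,0,0],"gripper":[255,255,255,255,255]}'
python3 -m creep '{"translation":[[0,0,0],[0,0,-3],[0,0,-5],[0,0,-6.5],[0,0,-7.2]],"yaw":[0,0,0,0,0],"gripper":[255,255,255,255,255]}'
python3 rod.py
```

```text
time_s: 11.88
ee_pos: [0.5923, -0.1163, 0.0833]
eef_rot: [3.136, -0.048, -0.057]
force: [-0.5, -0.6, -1.2]
grip_width: 0.0087
time_s: 12.3
ee_pos: [0.5924, -0.1164, 0.076]
eef_rot: [3.136, -0.048, -0.057]
force: [-0.5, 0.6, 5.2]
grip_width: 0.0005
rod x at y-.115: 0.5944 slope 0.0592 n26 sd 0.0001 to groove -0.001943308375607522 F [-0.5  0.6  5.2] [ 0.5924 -0.1164  0.076 ]
```

```bash
python3 -m creep '{"translation":[[-0.3,0,-0.6],[-0.5,0,-1.1],[-0.6,0,-1.1],[-0.6,0,-1.1]],"yaw":[0,0,0,0],"gripper":[255,255,255,255]}'
python3 rod.py; python3 rod.py; python3 - <<'E'
from meas import *
for i in range(3): ctrl.camera('side')
o=ctrl.get_obs();print(o['force'],o['moment'],o['joint_vel'].round(4))
T=cam('top')['pixels'].astype(float)
w=np.clip(T[...,0]-2*T[...,2],0,None)[203:220]
for c in(262,266,350,352):print(c,203+(w[:,c]*np.arange(17)).sum()/w[:,c].sum())
E
```

```text
time_s: 12.68
ee_pos: [0.5924, -0.1163, 0.076]
eef_rot: [3.136, -0.05, -0.057]
force: [-0.3, 1.3, 8.4]
grip_width: 0.0006
rod x at y-.115: 0.5944 slope 0.0580 n26 sd 0.0002 to groove -0.0019278420677056873 F [-0.3  1.3  8.4] [ 0.5924 -0.1163  0.076 ]
rod x at y-.115: 0.5943 slope 0.0572 n26 sd 0.0002 to groove -0.0018426708978717121 F [-1.3 -0.2  8.3] [ 0.5924 -0.1164  0.0759]
[-1.48729755  0.6524532   8.27975373] [0.26207122 0.09520256 0.00548118] [-0.0003  0.0009  0.0005 -0.     -0.     -0.0006]
262 208.84415584415584
266 209.1086956521739
350 212.5566037735849
352 212.8302752293578
```

```bash
python3 -c "
from station import ctrl
print(ctrl.hand_in())"
```

```text
the job is handed in; nothing more can be done
None
```

The rod is in the joint groove and I handed the job in while still holding it there, about 13 s in. I rolled it across the cover in seven short fingertip strokes, lifting off and stepping back between them. It was never picked up or pinched.

**Last checks**
- **Depth:** the fingertips were 2.8 mm lower than on the cover (groove depth is 3 mm).
- **Alignment:** the rod ran parallel to the groove in the side view, with a slope of 0.057–0.059 against 0.0585. The top view showed it in line at both ends.
- **Hold:** a steady 8.3 N straight down, with almost no sideways force. The contact appeared off-centre by a few centimetres at most: the moment reading put the load about 30 mm towards the head end.
- **Surroundings:** the book, weight and folder showed no visible movement in the pictures.

**Doubts**
- **Brief heavy presses:** two presses were harder than intended, 35 N (with 18 N sideways) on the stroke that dropped the rod in, and 33.5 N on a later press. I eased off each time.
- **Tail lag:** the tail end lagged about 3 mm before the groove, so I turned the rod slightly with the fingers open. It may have slipped a little there rather than purely rolled.
- **Sits towards the spine:** the rod lies about 2 mm to the spine side of the groove's centre in the side view, and nearer 3 mm in the top view. The groove allows about 1.8 mm by my geometry, and the cameras are only good to about 2 mm, so I relied on the depth reading to call it seated.

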